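# Clock a tool holder in the reading stand and trip the read head

### The arm

A 6-joint arm with a two-finger parallel gripper is mounted at the origin on the work surface. World frame = base frame: x ahead of the robot, y to its left, z up, the work surface at z = 0. Lengths are in mm, angles in rad, forces in N, time in s.
With the tool pointing down it reaches from about 400 to 925 mm from the base axis. Payload 12.5 kg.
Tool frame: the origin (TCP) lies on the front face of the gripper's body, between the roots of the fingers; the fingertips stand 78 mm ahead of it and the grasp point (between the pads) lies 59 mm ahead of it (env.nose_length is the distance from the TCP to the fingertips, in mm); z points along the fingers, y is the line along which they close (so a half turn about z gives the same grasp; the last joint's range is limited). The gripper opens to 95 mm and grips with 3 to 60 N. Pads are 20 mm wide; open, the fingers measure 119 mm over their backs; the gripper's body (75 mm by 180 mm) begins 59 mm behind the grasp point.
Start: joints at [-1.283, 0.491, 1.559, -0, 1.092, -0.106], TCP at [239.834, -577.163, 292.261] pointing down, gripper open.
Joint ranges: [-3.1, 3.1], [-0.84, 2.19], [0.05, 2.79], [-1.13, 4.28], [0.06, 2.93], [-2.69, 2.69]. Speed limits (rad/s): [2.22, 2.22, 2.79, 3.14, 3.14, 3.14].

### API

Orientations are given as [roll, pitch, yaw] about the fixed x, y, z axes, in that order (R = Rz(yaw) Ry(pitch) Rx(roll)).
In Python, from cell import env gives the robot as it stands.
- The arm moves only by the tool jog_arm, never from a script. Its argument "motion" is a list of rows, each a list of 7 numbers: the turn, a rotation vector about the tool's x, y, z in degrees, then the shift along the tool's x, y, z in mm, then the finger opening in mm, from 0 to 95.1. In form: [[wx, wy, wz, x, y, z, hand], ...]. A call has 1 to 10 rows; each row shifts and turns the commanded pose from where the row before left it, along the tool's axes as they then stand; what a row does not reach is not made up. A row lasts 1/8 s, in which the tool goes at most 62.5 mm and 10.7 degrees, less where a joint would pass 70% of its speed; a pose out of reach is approached as far as the arm can. A call is refused whole if a number of a shift passes 62.5 or a number of a turn 10.7, either way. A call with a gripper value outside its range is refused whole. The fingers move at their own pace and stop on an object; the grip force is fixed at half the most. Time passes only in rows, so rows that do not move let the fingers close. It gives the time, the measured TCP pose, the force, the opening and the grip force at its end, in the units of the state.
- env.state(): the state, without advancing time (a new reading comes with each control period).
- env.read_camera(name): name is "scene" or "top"; returns a dict with "color" (384x512x3 uint8, red, green, blue), "z_map" (384x512 float32, mm along the optical axis (not along the pixel's ray), 0 where there is no reading), "camera_matrix" (3x3 intrinsics, pixels), "world_to_cam" (4x4, takes a point from world to camera coordinates). Camera axes: x right, y up, looking along -z (the intrinsics and any distortion apply to the point x, -y, -z); pixel columns grow to the right and rows downward; lengths in mm; the calibration is good to about 2 mm. A picture is of the moment at which its call begins.
- env.job_done(): hands the job in; it is judged then, once.
Trained networks look in the newest picture that a camera, given by its name, has taken for a name from the list of things; names that differ only in an ending like _2 or _b are one class to them, and where a whole thing is asked for, a point or a joint stands for the part that bears it (a point fixed in the world has none). Each returns a list of dicts, best first, with "score" (0 to 1); they miss things now and then, are a little off and sometimes report something else, mostly with a low value. They report only what shows in the picture. A call takes as long as a camera call.
- env.recognise(camera, thing): "location" ([column, row] in pixels, amid what is visible of it).
The state is a dict: "t": time; "joints": joint angles; "qvel": joint speeds; "tau": joint torques, N m; "eef_pos": TCP position; "tcp_rot": TCP orientation; "ft_force": force on the tool from outside, world axes, zero at the start; "moment": the same for the moment, N m; "opening": opening from 0.0 (shut) to 1.0 (fully open); "grip_force": force on a finger pad.
Only numpy, scipy, OpenCV 4.12 (cv2) and the standard library are available. Lean on these libraries where they do the work, as an engineer would, in place of code of your own. Each camera call takes 0.05 s, during which the arm holds its last target. There are 200 camera calls.

### The job

Take the tool holder with the short end mill (the one with the plain, thick cylindrical nut) out of the rack and set it upright in the bore of the reading stand, turning it until its two flange slots meet the stand's two keys and it drops fully down onto the top plate. Then push the stand's slanted sprung read-head plunger fully through its stroke, hold it in for half a second so the head can read the holder, and let it spring all the way back out. Leave the holder seated and leave the other two holders, the mug and the tape measure alone.

Things in the scene. Friction and masses are not known exactly. Their poses are not given: they have to be found in the camera images.
- stand: Fixed reading stand, left or right of the centre line, yaw within 0.45 rad. Origin on the bench under the bore axis, z up. Base x -145 to 55, y +-55, 12 high; top plate 100 x 100 mm, top at z 78. On its -x side (towards the robot) a plunger in a guide housing slides in the stand's xz plane, leaning 40 deg from vertical, outer end up and to -x; the push goes along (0.643, 0, -0.766).
- bore (a point): Centre of the vertical through bore, 36 mm diameter, at the top plate's level (78 mm above the bench); axes as the stand's. Two steel keys stand on the plate at its +y and -y sides: each 10 mm wide (along x), from |y| 19 to 27 mm, 8 mm high. Nothing stands above the bore.
- hood (a point): Centre of the top of a flat steel hood over the plunger cap, 255.5 mm above the bench; axes as the stand's. It is 37 mm (x) by 66 mm (y), 4 mm thick, on two 4 mm cheeks at y +-31, x -92 to -74 in the stand's frame. It bars pressing the cap from straight above: the tool must lean outwards (its body to -x), about along the plunger.
- plunger (a joint): Stroke of the sprung read-head plunger, m: 0 fully out, 0.025 fully in. Spring force along the axis about 3 N when out, 10 N fully in; springs back by itself. If the holder stands high on the keys, the plunger's nose strikes its flange and the stroke stops about 3 to 5 mm short.
- cap (a point): Centre of the outer face of the plunger's cap, a steel disc 32 mm in diameter, 8 mm thick. The point's z points outward along the plunger (against the push), its y is the stand's y. Fully out it lies at (-119, 0, 215) mm in the stand's frame, fully in at (-103, 0, 196).
- nut (a point): On the axis of the end-mill holder (steel, 0.5 kg, 130 mm tall), where it is gripped: a plain cylindrical nut, 30 mm diameter, from 24 mm below to 20 mm above this point; the end mill, 10 mm diameter, goes up to +40 mm, the shank down to -90 mm. z points up. It is 118 mm above the bench in the rack and when fully seated in the stand, 126 mm when standing on the keys.
- flange (a point): On the same holder's axis, at the flange's underside, 40 mm below nut; axes as that point's. The flange is 50 mm in diameter, 16 mm high, with two open slots 16 mm wide on its +y and -y sides, 16 mm from the axis to the rim; either slot fits either key. Below it the shank, 31.8 mm diameter, tapers to 19 mm over its 50 mm. Starts in any rack hole, at any yaw.
- rack: Fixed steel rack on the other side of the centre line, 90 mm in x, 240 mm in y, top at z 78 mm; origin on the bench under its centre; yaw within 0.3 rad. Three vertical holes of 36 mm diameter at y -80, 0, +80 mm hold the three holders by their flanges.
- facemill: Bystander: holder with a face mill, a 38 mm wide disc on a 22 mm neck, 120 mm tall, in the rack. Origin at its shank's lower end, 28 mm above the bench.
- drill: Bystander: holder with a thin 6 mm drill on a tapering chuck (26 mm diameter), 145 mm tall, in the rack. Origin at its shank's lower end, 28 mm above the bench.
- mug: Bystander: white cup 76 mm in diameter, 95 mm high, on the bench beyond the work; origin under its centre.
- tape: Bystander: grey tape measure, about 85 x 46 x 62 mm, on the bench towards the robot; origin under its centre.

How it is judged:
By the outcome, as a careful person would: the job done as asked, in the order asked, and still so for the second after the job is handed in, with the robot touching nothing.
It also fails if it takes over 58 s, if anything falls off the work surface, if the arm or the gripper's body presses on something with over 40 N, if the wrist force passes 120 N, or if a joint passes its speed limit or range.

## Working session

There is one attempt and no reset: what is moved stays moved. The work goes in short steps, Python scripts to look and compute and a tool call to move; the robot and the scene stay as the last step left them, time stands still between calls to the robot, and variables do not carry over. Pictures are saved under pics/ and viewed, at most 10 in all, crops included, and the job is handed in when it is done.

Besides the shell and the picture viewer there is one more tool, called after "Call:" as a command line: name --pt "numbers of a row" for each row, then --argument value for the rest. jog_arm: Moves the arm, as the interface text tells. Its arguments: {"type":"object","properties":{"motion":{"type":"array"}},"required":["motion"]}

```bash
mkdir -p pics; ls
cat > h.py <<'E'
import numpy as np, cv2
from cell import env
def shot(n): return env.read_camera(n)
def pix2w(c,u,v,d=None,z=None):
    K=c["camera_matrix"];T=np.linalg.inv(c["world_to_cam"])
    r=np.array([(u-K[0,2])/K[0,0],-(v-K[1,2])/K[1,1],-1.0])
    o=T[:3,3];w=T[:3,:3]@r
    if d is not None: return o+w*d
    return o+w*((z-o[2])/w[2])
def cloud(c):
    d=c["z_map"];v,u=np.mgrid[:d.shape[0],:d.shape[1]]
    K=c["camera_matrix"];T=np.linalg.inv(c["world_to_cam"])
    r=np.stack([(u-K[0,2])/K[0,0],-(v-K[1,2])/K[1,1],-np.ones(u.shape)],-1)*d[...,None]
    P=r@T[:3,:3].T+T[:3,3]; P[d==0]=np.nan
    return P
def w2pix(c,p):
    q=c["world_to_cam"]@np.r_[p,1];K=c["camera_matrix"]
    return K[0,0]*q[0]/-q[2]+K[0,2],K[1,1]*-q[1]/-q[2]+K[1,2]
E
python3 - <<'E'
from h import *
for n in ("scene","top"):
    c=shot(n); cv2.imwrite(f"pics/{n}0.png",c["color"][...,::-1]); np.savez(f"{n}0.npz",**c)
    print(n,np.linalg.inv(c["world_to_cam"]).round(2).tolist(),c["camera_matrix"].tolist())
    P=cloud(c)
    for t in ("stand","bore","hood","cap","nut","flange","rack","facemill","drill","mug","tape"):
        for r in env.recognise(n,t)[:2]:
            u,v=r["location"];print(t,round(r["score"],2),(round(u),round(v)),P[int(round(v)),int(round(u))].round(0))
print(env.state())
E
```

```text
pics
scene [[0.62, -0.61, 0.5, 990.53], [0.79, 0.48, -0.39, -313.92], [0.0, 0.63, 0.77, 768.41], [0.0, 0.0, 0.0, 1.0]] [[370.8795182509498, 0.0, 253.95267766213783], [0.0, 370.8795182509498, 195.18776491322097], [0.0, 0.0, 1.0]]
stand 0.85 (139, 246) [ 506. -246.   78.]
bore 0.58 (142, 246) [ 510. -241.   78.]
hood 0.81 (140, 243) [ 498. -241.   74.]
cap 0.66 (119, 190) [ 437. -228.  188.]
nut 0.63 (330, 157) [587. 249. 108.]
flange 0.57 (329, 156) [585. 248. 110.]
rack 0.82 (307, 195) [626. 138.  78.]
rack 0.21 (141, 245) [ 506. -242.   78.]
facemill 0.28 (304, 304) [804. -28.   4.]
drill 0.91 (311, 172) [595. 176. 108.]
drill 0.25 (141, 244) [ 504. -241.   78.]
mug 0.74 (305, 303) [804. -25.   5.]
tape 0.95 (209, 182) [428. -15.  56.]
top [[0.01, 0.99, -0.14, 454.23], [-1.0, 0.02, 0.03, 5.4], [0.03, 0.14, 0.99, 1241.54], [0.0, 0.0, 0.0, 1.0]] [[424.6623160331645, 0.0, 261.3533555092007], [0.0, 424.6623160331645, 187.81175053265116], [0.0, 0.0, 1.0]]
stand 0.71 (332, 236) [ 491. -235.   10.]
bore 0.83 (335, 236) [ 487. -214.  161.]
hood 0.77 (334, 233) [ 497. -227.   80.]
cap 0.71 (
[... 304 characters left out ...]
.92 (247, 267) [402.   9.  65.]
{'t': 1.2, 'joints': array([-1.28260550e+00,  4.90892614e-01,  1.55893034e+00,  1.98808475e-05,
        1.09169718e+00, -1.05594114e-01]), 'qvel': array([ 0.00044213,  0.00076373,  0.00027875, -0.00043218,  0.00081464,
       -0.0010963 ]), 'tau': array([-1.13940874e-03, -6.12468624e+01, -2.58431643e+01,  6.92304200e-02,
        4.46079299e-02, -3.72129966e-05]), 'eef_pos': array([ 239.83092662, -577.15103751,  292.25506999]), 'tcp_rot': array([ 3.14151868e+00, -9.90120554e-06,  3.93775775e-01]), 'ft_force': array([ 0.38291231,  0.73280853, -0.18892032]), 'moment': array([-0.02850784,  0.00652904, -0.00363527]), 'grip_force': 0.0, 'opening': 1.000940944032773}
```

View pics/scene0.png

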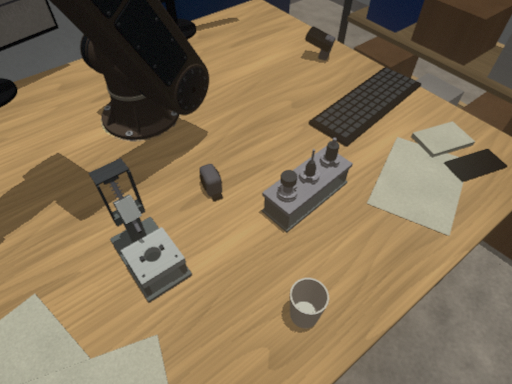

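View pics/top0.png

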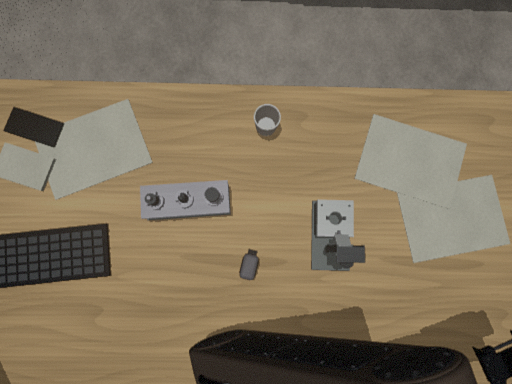

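Run:
```python
from h import *
C={n:dict(np.load(f"{n}0.npz")) for n in("scene","top")}
ims=[]
for n,c in C.items():
    P=cloud(c)
    for nm,(x0,x1,y0,y1,zr) in dict(plate=(380,620,-330,-120,(72,84)),rack=(480,700,-10,330,(73,83)),hood=(330,560,-340,-120,(246,266)),nut=(540,620,225,285,(127,150)),mill=(540,620,225,285,(150,165)),all=(540,620,225,285,(100,165))).items():
        m=(P[...,0]>x0)&(P[...,0]<x1)&(P[...,1]>y0)&(P[...,1]<y1)&(P[...,2]>zr[0])&(P[...,2]<zr[1])
        Q=P[m]
        if len(Q)<3: print(n,nm,len(Q));continue
        r=cv2.minAreaRect(Q[:,:2].astype(np.float32))
        print(n,nm,len(Q),"mean",Q.mean(0).round(1),"med z",np.median(Q[:,2]).round(1),"rect",np.round(r[0],1),np.round(r[1],1),round(r[2],1))
    for ctr in ([575,250,100],[500,-230,90]):
        u,v=w2pix(c,np.array(ctr)); u,v=int(u),int(v)
        s=25 if ctr[1]>0 else 32
        a=c["color"][v-s:v+s,u-s:u+s,::-1]; ims.append(cv2.resize(a,(390,290),interpolation=cv2.INTER_CUBIC) if 0 else cv2.resize(a,(300,300),interpolation=cv2.INTER_CUBIC)); print(n,u-s,v-s,300/(2*s))
cv2.imwrite("pics/crops.png",np.clip(np.vstack([np.hstack(ims[:2]),np.hstack(ims[2:])])*1.5,0,255))
```

```text
scene plate 1826 mean [ 540.7 -235.9   76.8] med z 76.7 rect [ 522.3 -233.8] [100.6 136.8] 89.3
scene rack 1633 mean [596.8 166.5  77. ] med z 76.9 rect [585.3 181.3] [ 91.3 243.8] 5.0
scene hood 558 mean [ 445.3 -234.   254. ] med z 254.2 rect [ 444.3 -233.3] [65.8 43.3] 89.1
scene nut 109 mean [581.5 256.3 136.1] med z 136.6 rect [578.9 260.1] [29. 30.] 32.3
scene mill 16 mean [579.8 258.  155.5] med z 155.1 rect [579.6 259.1] [7.9 9.9] 25.6
scene all 220 mean [582.9 254.3 127.6] med z 130.3 rect [579.1 259.7] [29. 31.] 32.3
scene 301 131 6.0
scene 111 205 4.6875
top plate 1139 mean [ 541.4 -230.6   78.7] med z 78.8 rect [ 517.7 -230.8] [101.3 144.9] 88.8
top rack 2017 mean [584.4 183.1  79.1] med z 79.1 rect [585.7 184.3] [ 90.6 241.1] 4.9
top hood 471 mean [ 444.1 -229.8  256.1] med z 256.2 rect [ 444.9 -229.9] [65.7 39.8] 88.7
top nut 95 mean [577.8 261.2 139. ] med z 139.3 rect [578.6 262.5] [26.5 27.5] 2.8
top mill 15 mean [577.9 262.6 157.5] med z 159.4 rect [578.2 262.3] [7.9 7.5] 7.1
top all 139 mean [577.2 259.7 135.5] med z 138.7 rect [579.8 260.8] [28.6 34.3] 48.3
top 133 176 6.0
top 303 199 4.6875[ WARN:0@0.217] global loadsave.cpp:1063 imwrite_ Unsupported depth image for selected encoder is fallbacked to CV_8U.
```

View pics/crops.png

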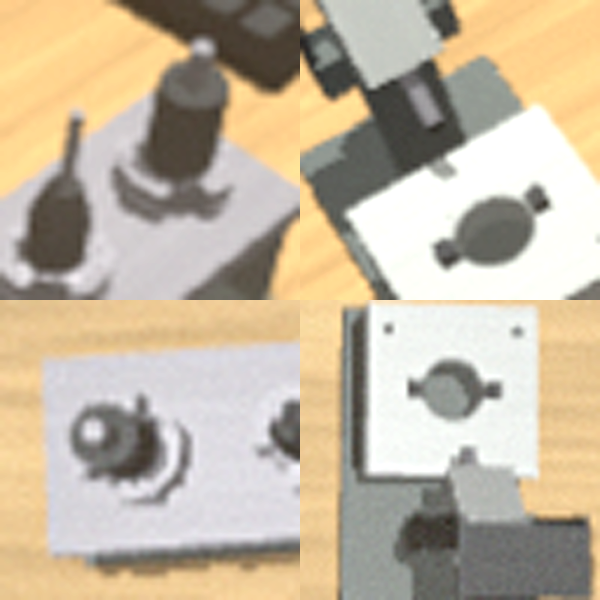

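Run:
```python
from h import *
C={n:dict(np.load(f"{n}0.npz")) for n in("scene","top")}
off={"scene":(0.2,-1),"top":(-.2,1.)}
def ortho(c,cx,cy,z,R,s=5):
    n=int(2*R*s);g=(np.arange(n)-n/2)/s
    X,Y=np.meshgrid(cx+g,cy+g)  # col = x, row = y
    p=np.stack([X,Y,np.full_like(X,z),np.ones_like(X)],-1)@c["world_to_cam"].T;K=c["camera_matrix"]
    u=(K[0,0]*p[...,0]/-p[...,2]+K[0,2]).astype(np.float32);v=(K[1,1]*-p[...,1]/-p[...,2]+K[1,2]).astype(np.float32)
    return cv2.remap(c["color"][...,::-1].copy(),u,v,cv2.INTER_CUBIC)
rows=[]
for n,c in C.items():
    nx,ny={"scene":(578.8,260.),"top":(578.6,262.6)}[n]
    a=ortho(c,nx,ny,94,40); b=ortho(c,500 if 0 else 540,-231.6,78,40)
    rows.append(np.hstack([a,b]))
    g=cv2.cvtColor(a,cv2.COLOR_BGR2GRAY).astype(float)
    pol=cv2.warpPolar(g,(200,72),(200,200),200,cv2.INTER_AREA)
    for r in (18,21,23.5): print(n,r,pol[:,int(r*5)].astype(int).tolist())
    P=cloud(c)
    # bore: dark blob in ortho image
    gb=cv2.cvtColor(b,cv2.COLOR_BGR2GRAY);_,m=cv2.threshold(gb,0,255,cv2.THRESH_OTSU)
    cs,_=cv2.findContours(255-m,cv2.RETR_LIST,cv2.CHAIN_APPROX_NONE)
    for k in cs:
        if cv2.contourArea(k)>3000:
            x,y=cv2.minAreaRect(k)[0];print("bore",540-40+x/5,-231.6-40+y/5,np.array(cv2.minAreaRect(k)[1])/5,cv2.minAreaRect(k)[2],cv2.contourArea(k)/25)
    for side in ((480,600,-330,-120),):
        m=(P[...,0]>500)&(P[...,0]<620)&(P[...,1]>-330)&(P[...,1]<-120)&(abs(P[...,2]-77.7)<4);Q=P[m]
        r=cv2.minAreaRect(Q[:,:2].astype(np.float32));print("plate",r)
cv2.imwrite("pics/ortho.png",np.clip(np.vstack(rows).astype(float)*1.5,0,255).astype(np.uint8)[:, :, :][::1])
im=cv2.imread("pics/ortho.png");cv2.imwrite("pics/ortho.png",cv2.resize(im,(600,600)))
```

```text
scene 18 [132, 139, 138, 136, 138, 140, 139, 138, 137, 134, 129, 118, 105, 87, 68, 53, 47, 48, 46, 46, 47, 47, 47, 48, 47, 46, 47, 47, 46, 47, 49, 47, 44, 41, 58, 81, 102, 112, 118, 116, 111, 109, 113, 121, 122, 120, 115, 105, 96, 97, 103, 108, 109, 112, 120, 123, 125, 124, 127, 131, 129, 114, 90, 75, 71, 75, 72, 68, 66, 73, 91, 116]
scene 21 [137, 141, 141, 141, 139, 138, 137, 138, 141, 143, 140, 137, 134, 130, 124, 100, 73, 50, 44, 46, 47, 46, 46, 47, 48, 47, 48, 47, 46, 46, 47, 47, 47, 69, 100, 124, 137, 140, 138, 140, 139, 139, 140, 141, 139, 135, 131, 128, 124, 127, 132, 133, 133, 133, 132, 133, 133, 133, 137, 138, 135, 112, 83, 68, 64, 65, 65, 66, 63, 68, 91, 122]
scene 23.5 [121, 132, 133, 134, 138, 138, 140, 139, 138, 137, 137, 137, 138, 142, 142, 132, 109, 78, 54, 43, 47, 46, 46, 47, 48, 49, 48, 46, 46, 46, 45, 51, 67, 99, 127, 140, 139, 139, 140, 142, 145, 145, 145, 141, 135, 130, 126, 124, 121, 118, 114, 111, 112, 116, 113, 106, 105, 105, 111, 117, 110, 90, 71, 66, 65, 65, 65, 64, 62, 67, 87, 106]
bore 540.1326354980469 -233.98382568359378 [54.35791626 36.56067505] 71.3784
[... 686 characters left out ...]
7, 150, 152, 151, 157, 159, 158, 161, 159, 156, 152, 152, 154, 156, 155, 147, 141, 143, 147, 150, 151, 151, 152, 154, 137, 113, 82, 79, 113]
top 23.5 [142, 148, 149, 148, 151, 145, 127, 112, 97, 86, 79, 78, 97, 107, 101, 91, 77, 71, 68, 74, 95, 118, 134, 143, 134, 118, 115, 130, 144, 145, 147, 146, 146, 147, 144, 138, 137, 134, 131, 132, 127, 133, 134, 126, 116, 115, 116, 125, 119, 123, 117, 105, 97, 99, 100, 108, 109, 109, 118, 124, 130, 145, 148, 149, 149, 149, 149, 149, 134, 117, 105, 125]
bore 539.8872009277344 -232.2437194824219 [36.86038208 51.23873901] 31.246931076049805 1228.68
plate ((545.088134765625, -231.40179443359375), (101.28003692626953, 90.15843963623047), 88.84358215332031)
```

View pics/ortho.png

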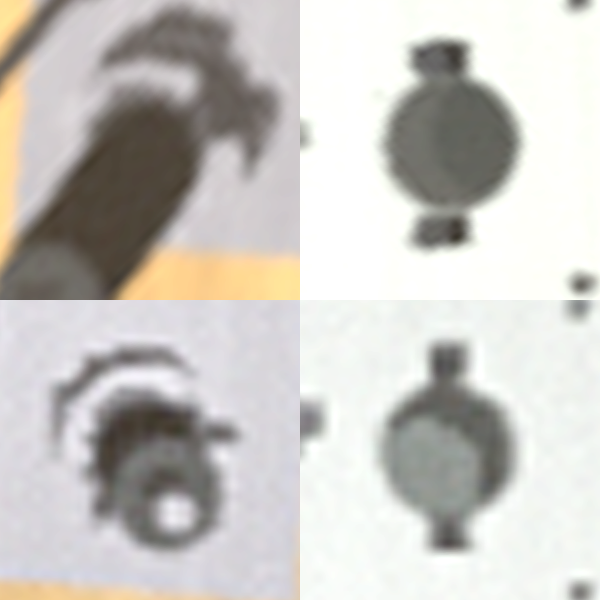

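The end-mill holder is in the rack hole farthest left (top view about (153,200), nut about (579,261), top at z about 138). The stand's bore is at top-view (335,218), about (540,-232.5), yaw -1°. The slot axis is about -30.5° in the world. I'm raising the arm, yawing the gripper to the slot line and heading over.

Call:
jog_arm --pt "0 0 -9.2 0 0 -25 95" --pt "0 0 -9.2 0 0 -25 95" --pt "0 0 -9.2 0 0 -25 80" --pt "0 0 -9.3 0 0 -25 70" --pt "0 0 0 40 -6 0 60" --pt "0 0 0 60 -9 0 60" --pt "0 0 0 60 -9 0 60" --pt "0 0 0 60 -9 0 60" --pt "0 0 0 60 -9 0 60" --pt "0 0 0 60 -9 0 60"

```text
t: 2.45
eef_pos: [369.0, -256.6, 392.4]
tcp_rot: [3.141, 0.0, 1.037]
ft_force: [0.4, 0.0, 0.1]
opening: 0.63
grip_force: 0.0
```

```bash
cat >> h.py <<'E'
from scipy.spatial.transform import Rotation as Ro
def togo(target,rpy=None):
    s=env.state();R=Ro.from_euler("xyz",s["tcp_rot"])
    print("t",round(s["t"],2),"pos",s["eef_pos"].round(1),"rpy",np.degrees(s["tcp_rot"]).round(1),"F",s["ft_force"].round(1),"op",round(s["opening"]*95,1),"grip",round(float(s["grip_force"]),1),"q",s["joints"].round(2))
    print("shift tool",R.inv().apply(np.array(target)-s["eef_pos"]).round(1))
    if rpy is not None: print("turn tool",np.degrees((R.inv()*Ro.from_euler("xyz",rpy)).as_rotvec()).round(1))
E
python3 -c "
from h import *
togo([578.8,261.3,392],[np.pi,0,np.radians(59.5)])"
```

```text
t 2.45 pos [ 369.  -256.6  392.4] rpy [180.    0.   59.4] F [0.4 0.  0.1] op 59.9 grip 0.0 q [-0.75  0.13  1.81  0.    1.19 -0.22]
shift tool [ 5.526e+02 -8.260e+01  3.000e-01]
turn tool [ 0.   0.  -0.1]
```

Call:
jog_arm --pt "0 0 0 60 -9 0 60" --pt "0 0 0 60 -9 0 60" --pt "0 0 0 60 -9 0 60" --pt "0 0 0 60 -9 0 60" --pt "0 0 0 60 -9 0 60" --pt "0 0 0 60 -9 20 60" --pt "0 0 0 60 -9 30 60" --pt "0 0 0 60 -9 40 60" --pt "0 0 0 50 -7 40 60" --pt "0 0 0 22 -4 0 60"

```text
t: 3.7
eef_pos: [571.3, 246.5, 268.2]
tcp_rot: [-3.138, 0.004, 1.04]
ft_force: [0.5, 0.1, -0.1]
opening: 0.629
grip_force: 0.0
```

```bash
python3 -c "
from h import *
togo([578.8,261.3,178],[np.pi,0,np.radians(59.5)])"
```

```text
t 3.7 pos [571.3 246.5 268.2] rpy [-179.8    0.2   59.6] F [ 0.5  0.1 -0.1] op 59.7 grip 0.0 q [0.3  0.51 1.59 0.   1.04 0.83]
shift tool [16.9 -0.7 90.1]
turn tool [-0.2  0.2  0.1]
```

Call:
jog_arm --pt "0 0 0 0 0 0 60" --pt "0 0 0 0 0 0 60"

```text
t: 3.95
eef_pos: [571.5, 243.8, 272.1]
tcp_rot: [3.141, -0.0, 1.038]
ft_force: [-0.3, 0.2, -0.4]
opening: 0.632
grip_force: 0.0
```

```bash
python3 -c "
from h import *
togo([578.8,261.3,178],[np.pi,0,np.radians(59.5)])"
```

```text
t 3.95 pos [571.5 243.8 272.1] rpy [180.   -0.   59.5] F [-0.3  0.2 -0.4] op 60.1 grip 0.0 q [ 0.3   0.51  1.59 -0.    1.04  0.83]
shift tool [18.8 -2.6 94.1]
turn tool [ 0. -0. -0.]
```

Call:
jog_arm --pt "0 0 0 18.8 -2.6 0 60" --pt "0 0 0 0 0 30 60" --pt "0 0 0 0 0 40 60" --pt "0 0 0 0 0 24 60" --pt "0 0 0 0 0 0 60"

```text
t: 4.58
eef_pos: [578.8, 261.9, 176.6]
tcp_rot: [-3.14, 0.002, 1.037]
ft_force: [-0.3, 0.2, -0.4]
opening: 0.631
grip_force: 0.0
```

Run:
```python
from h import *
togo([578.8,261.3,178],[np.pi,0,np.radians(59.5)])
ims=[]
for n in("scene","top"):
    c=shot(n);u,v=map(int,w2pix(c,np.array([579,261,118])));a=c["color"][max(v-45,0):v+45,u-50:u+50,::-1];ims.append(cv2.resize(a,(400,360),interpolation=cv2.INTER_CUBIC))
cv2.imwrite("pics/grasp.png",np.clip(np.hstack(ims)*1.5,0,255).astype(np.uint8))
```

```text
t 4.58 pos [578.8 261.9 176.6] rpy [-1.799e+02  1.000e-01  5.940e+01] F [-0.3  0.2 -0.4] op 59.9 grip 0.0 q [ 0.32  0.63  1.64 -0.    0.87  0.85]
shift tool [-0.5  0.3 -1.4]
turn tool [-0.1  0.1 -0.1]
```

View pics/grasp.png

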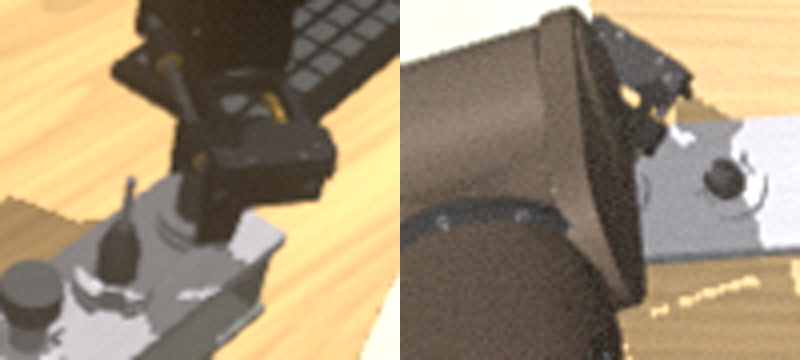

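The fingers straddle the nut (scene crop about (190,200)), clear of the drill. Closing.

Call:
jog_arm --pt "0 0 0 0 0 0 20" --pt "0 0 0 0 0 0 15" --pt "0 0 0 0 0 0 10" --pt "0 0 0 0 0 0 10" --pt "0 0 0 0 0 0 10"

```text
t: 5.3
eef_pos: [578.9, 262.0, 178.0]
tcp_rot: [3.141, -0.0, 1.038]
ft_force: [-2.0, 0.4, 4.3]
opening: 0.31
grip_force: 30.0
```

```bash
python3 -c "
from h import *
togo([578.8,261.3,178])"
```

```text
t 5.3 pos [578.9 262.  178. ] rpy [180.   -0.   59.5] F [-2.   0.4  4.3] op 29.5 grip 30.0 q [ 0.32  0.63  1.64 -0.    0.87  0.85]
shift tool [-0.7  0.2  0. ]
```

Call:
jog_arm --pt "0 0 0 0 0 -15 10" --pt "0 0 0 0 0 -25 10" --pt "0 0 0 0 0 -35 10" --pt "0 0 0 0 0 -35 10" --pt "0 0 10 0 0 -35 10" --pt "0 0 10 0 0 -35 10" --pt "0 0 10 0 0 0 10" --pt "0 0 10 0 0 0 10" --pt "0 0 10 0 0 0 10" --pt "0 0 10.5 0 0 0 10"

```text
t: 6.55
eef_pos: [578.7, 261.8, 357.9]
tcp_rot: [3.141, 0.001, -0.024]
ft_force: [0.3, 0.1, -5.9]
opening: 0.313
grip_force: 30.0
```

Run:
```python
from h import *
togo([540.1,-232.5,358],[np.pi,0,np.radians(-1)])
c=shot("scene");s=env.state()
u,v=map(int,w2pix(c,s["eef_pos"]-[0,0,80]));a=c["color"][max(v-50,0):v+50,u-60:u+60,::-1]
cv2.imwrite("pics/held.png",np.clip(cv2.resize(a,(720,600),interpolation=cv2.INTER_CUBIC)*1.5,0,255).astype(np.uint8))
np.savez("held.npz",**c)
```

```text
t 6.55 pos [578.7 261.8 357.9] rpy [180.    0.   -1.4] F [ 0.3  0.1 -5.9] op 29.8 grip 30.0 q [ 0.32  0.45  1.44 -0.    1.25  1.92]
shift tool [-2.660e+01  4.951e+02  2.000e-01]
turn tool [ 0.   0.  -0.4]
```

View pics/held.png

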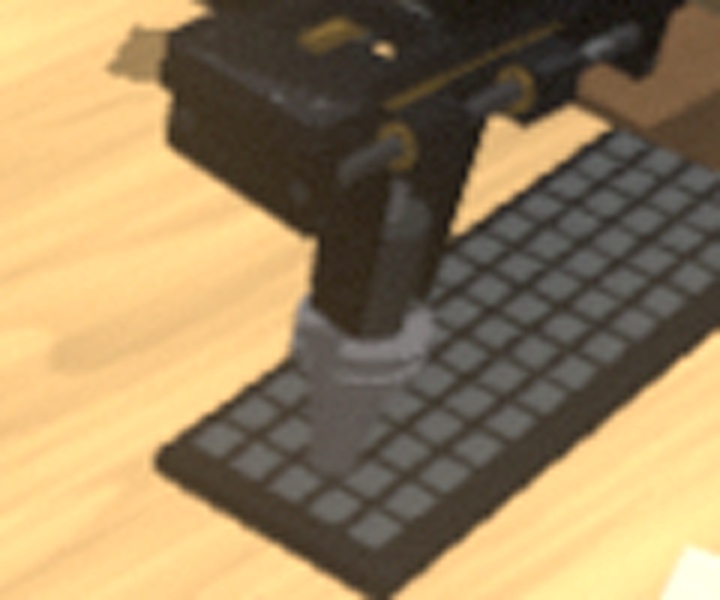

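The holder is held upright, with a flange slot under the near finger (crop about (325,330)), as planned. Now over to the bore.

Call:
jog_arm --pt "0 0 0 -2 40 0 10" --pt "0 0 0 -3 55 0 10" --pt "0 0 0 -3 55 0 10" --pt "0 0 0 -3 55 0 10" --pt "0 0 0 -3 55 0 10" --pt "0 0 0 -3 55 10 10" --pt "0 0 0 -3 55 20 10" --pt "0 0 0 -3 55 20 10" --pt "0 0 0 -3 50 20 10" --pt "0 0 0 0 20 20 10"

```text
t: 7.85
eef_pos: [543.4, -235.0, 267.2]
tcp_rot: [3.141, 0.0, -0.018]
ft_force: [0.6, 0.1, -4.4]
opening: 0.312
grip_force: 30.0
```

Call:
jog_arm --pt "0 0 0 0 0 0 10" --pt "0 0 0 0 0 0 10"

```text
t: 8.1
eef_pos: [544.3, -231.6, 268.2]
tcp_rot: [-3.142, -0.0, -0.017]
ft_force: [-0.4, 0.1, -4.4]
opening: 0.311
grip_force: 30.0
```

Run:
```python
from h import *
togo([540.1,-232.5,240],[np.pi,0,np.radians(-1)])
```

```text
t 8.1 pos [ 544.3 -231.6  268.2] rpy [-180.    -0.    -0.9] F [-0.4  0.1 -4.4] op 29.5 grip 30.0 q [-0.51  0.47  1.67  0.    1.    1.07]
shift tool [-4.2  0.9 28.2]
turn tool [-0.  -0.   0.1]
```

Call:
jog_arm --pt "0 0 0 -4.2 0.9 18 10" --pt "0 0 0 0 0 15 10" --pt "0 0 0 0 0 15 10" --pt "0 0 0 0 0 15 10" --pt "0 0 0 0 0 10 10" --pt "0 0 0 0 0 5 10" --pt "0 0 0 0 0 0 10"

```text
t: 8.98
eef_pos: [539.8, -233.4, 189.6]
tcp_rot: [-3.142, 0.0, -0.018]
ft_force: [0.9, -0.4, -4.6]
opening: 0.306
grip_force: 30.0
```

Run:
```python
from h import *
togo([540.1,-232.5,178],[np.pi,0,np.radians(-1)])
```

```text
t 8.97 pos [ 539.8 -233.4  189.6] rpy [-180.    0.   -1.] F [ 0.9 -0.4 -4.6] op 29.1 grip 30.0 q [-0.52  0.56  1.76 -0.    0.83  1.07]
shift tool [ 0.3 -0.9 11.6]
turn tool [-0.  0. -0.]
```

Call:
jog_arm --pt "0 0 0 0 0 3 10" --pt "0 0 0 0 0 3 10" --pt "0 0 0 0 0 0 10"

```text
t: 9.35
eef_pos: [539.7, -233.3, 183.6]
tcp_rot: [3.142, 0.0, -0.018]
ft_force: [-1.1, 0.1, -5.2]
opening: 0.31
grip_force: 30.0
```

Call:
jog_arm --pt "0 0 0 0 0 2 10" --pt "0 0 0 0 0 2 10" --pt "0 0 0 0 0 1 10" --pt "0 0 0 0 0 0 10"

```text
t: 9.85
eef_pos: [539.8, -233.3, 178.7]
tcp_rot: [3.142, 0.0, -0.018]
ft_force: [0.1, -0.1, -4.8]
opening: 0.311
grip_force: 30.0
```

Call:
jog_arm --pt "0 0 0 0 0 1 10" --pt "0 0 0 0 0 0.7 10" --pt "0 0 0 0 0 0 10"

```text
t: 10.22
eef_pos: [539.9, -233.3, 178.0]
tcp_rot: [3.141, -0.001, -0.018]
ft_force: [-2.7, 1.1, 4.9]
opening: 0.312
grip_force: 30.0
```

Contact came at exactly the seated height (178). Releasing and rising.

Call:
jog_arm --pt "0 0 0 0 0 0 55" --pt "0 0 0 0 0 0 55" --pt "0 0 0 0 0 0 55" --pt "0 0 0 0 0 -20 55" --pt "0 0 0 0 0 -40 55" --pt "0 0 0 0 0 -60 55" --pt "0 0 0 0 0 -60 30" --pt "0 0 0 0 0 -40 0" --pt "0 0 0 0 0 0 0"

```text
t: 11.35
eef_pos: [540.1, -233.5, 400.2]
tcp_rot: [3.139, -0.005, -0.018]
ft_force: [-0.6, -0.0, -0.8]
opening: 0.321
grip_force: 0.0
```

Run:
```python
from h import *
y=np.radians(-1);B=np.array([540,-232.6,0])
Rz=Ro.from_euler("z",y)
z=Rz.apply([.643,0,-.766]);z/=np.linalg.norm(z)
ty=Rz.apply([0,-1,0]);tx=np.cross(ty,z);R=Ro.from_matrix(np.c_[tx,ty,z])
cap=B+Rz.apply([-119,0,215])
print("cap",cap,"rpy",R.as_euler("xyz"))
togo(cap-z*(78+25),R.as_euler("xyz"))
ims=[]
for n in("scene","top"):
    c=shot(n);np.savez(f"{n}2.npz",**c);P=cloud(c)
    m=(P[...,0]>300)&(P[...,0]<430)&(P[...,1]>-300)&(P[...,1]<-170)&(P[...,2]>190)&(P[...,2]<235)
    Q=P[m];print(n,"capish",len(Q),Q.mean(0).round(1) if len(Q) else 0)
    m=(abs(P[...,0]-540)<30)&(abs(P[...,1]+232)<30)&(P[...,2]>125)&(P[...,2]<148);print("nut z",np.median(P[m],0).round(1),m.sum())
    for ctr in ([420,-231,215],[540,-232,100]):
        u,v=map(int,w2pix(c,np.array(ctr)));u=max(u,30);a=c["color"][max(v-30,0):v+30,u-30:u+30,::-1];ims.append(cv2.resize(a,(300,300),interpolation=cv2.INTER_CUBIC))
cv2.imwrite("pics/seat.png",np.clip(np.vstack([np.hstack(ims[:2]),np.hstack(ims[2:])])*1.4,0,255).astype(np.uint8))
```

```text
cap [ 421.01812428 -230.52316363  215.        ] rpy [ 3.14159265 -0.69832295 -0.01745329]
t 11.35 pos [ 540.1 -233.5  400.2] rpy [179.8  -0.3  -1. ] F [-0.6 -0.  -0.8] op 30.5 grip 0.0 q [-0.52  0.35  1.5  -0.    1.29  1.07]
shift tool [-185.9   -1.   105.3]
turn tool [ 0.2 39.7  0. ]
scene capish 16 [ 428.  -234.7  212.1]
nut z [ 545.2 -236.4  136.4] 172
top capish 0 0
nut z [ 526.3 -227.6  139.6] 2
```

View pics/seat.png

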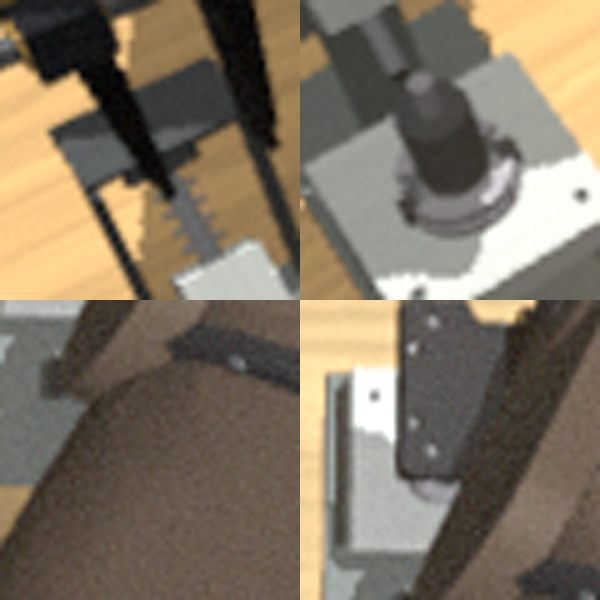

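The holder is seated: its flange sits flat on the plate, with the nut top at the same height as in the rack. Next I go behind the plunger and lean the tool 40°.

Call:
jog_arm --pt "0 0 0 -45 0 0 0" --pt "0 0 0 -50 0 0 0" --pt "0 0 0 -50 0 0 0" --pt "0 10 0 -45 0 0 0" --pt "0 10 0 0 0 0 0" --pt "0 10 0 0 0 0 0" --pt "0 10 0 0 0 0 0" --pt "0 0 0 0 0 0 0" --pt "0 0 0 0 0 0 0"

```text
t: 12.58
eef_pos: [349.7, -230.1, 396.5]
tcp_rot: [-3.14, -0.693, -0.02]
ft_force: [-0.6, -0.3, 0.8]
opening: 0.004
grip_force: 0.0
```

```bash
cat > p.py <<'E'
from h import *
y=np.radians(-1);B=np.array([540,-232.6,0])
Rz=Ro.from_euler("z",y)
z=Rz.apply([.643,0,-.766]);z/=np.linalg.norm(z)
ty=Rz.apply([0,-1,0]);tx=np.cross(ty,z);R=Ro.from_matrix(np.c_[tx,ty,z])
cap=B+Rz.apply([-119,0,215])
togo(cap-z*(78+25),R.as_euler("xyz"))
E
python3 p.py
```

```text
t 12.57 pos [ 349.7 -230.1  396.5] rpy [-179.9  -39.7   -1.1] F [-0.6 -0.3  0.8] op 0.4 grip 0.0 q [-1.   -0.04  2.12  0.81  0.82  0.09]
shift tool [-61.6  -0.7  82.2]
turn tool [-0.   0.3 -0.1]
```

Call:
jog_arm --pt "0 0 0 -20 0 18 0" --pt "0 0 0 -21 0 22 0" --pt "0 0 0 -21 0 22 0" --pt "0 0 0 0 -0.7 15 0" --pt "0 0 0 0 0 0 0" --pt "0 0 0 0 0 0 0"

```text
t: 13.32
eef_pos: [352.2, -229.1, 298.6]
tcp_rot: [3.142, -0.697, -0.016]
ft_force: [-0.6, -0.2, 0.1]
opening: 0.007
grip_force: 0.0
```

```bash
python3 p.py
python3 - <<'E'
from h import *
c=shot("scene");u,v=map(int,w2pix(c,np.array([420,-231,225])));a=c["color"][v-40:v+40,u-50:u+50,::-1]
cv2.imwrite("pics/cap.png",np.clip(cv2.resize(a,(750,600),interpolation=cv2.INTER_CUBIC)*1.6,0,255).astype(np.uint8))
E
```

```text
t 13.32 pos [ 352.2 -229.1  298.6] rpy [180.  -40.   -0.9] F [-0.6 -0.2  0.1] op 0.7 grip 0.0 q [-0.99  0.12  2.28  1.13  0.63 -0.32]
shift tool [-1.   0.2  5.3]
turn tool [-0.   0.1  0. ]
```

View pics/cap.png

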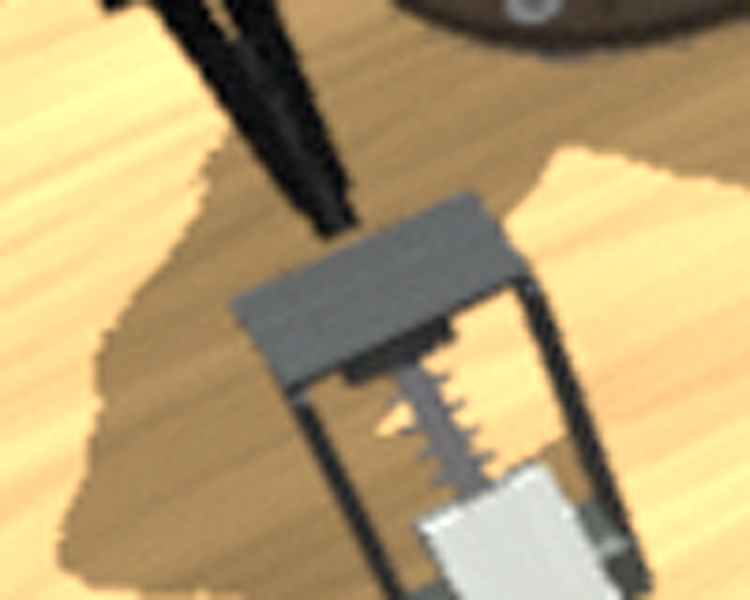

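The closed fingertips (about (340,225)) line up with the plunger axis, behind the hood and clear of it. Advancing along the axis.

Call:
jog_arm --pt "0 0 0 -1 0 10 0" --pt "0 0 0 0 0 10 0" --pt "0 0 0 0 0 5 0" --pt "0 0 0 0 0 3 0" --pt "0 0 0 0 0 3 0" --pt "0 0 0 0 0 3 0" --pt "0 0 0 0 0 0 0"

```text
t: 14.25
eef_pos: [373.0, -229.7, 271.6]
tcp_rot: [3.141, -0.698, -0.018]
ft_force: [-2.3, 1.0, 4.1]
opening: 0.004
grip_force: 1.9
```

```bash
python3 p.py
```

```text
t 14.25 pos [ 373.  -229.7  271.6] rpy [180. -40.  -1.] F [-2.3  1.   4.1] op 0.4 grip 1.9 q [-0.94  0.19  2.29  1.27  0.57 -0.44]
shift tool [  0.4   0.  -28.8]
turn tool [ 0. -0. -0.]
```

Call:
jog_arm --pt "0 0 0 0 0 5 0" --pt "0 0 0 0 0 5 0" --pt "0 0 0 0 0 4 0" --pt "0 0 0 0 0 3 0" --pt "0 0 0 0 0 2 0" --pt "0 0 0 0 0 0 0"

```text
t: 15.0
eef_pos: [385.4, -229.8, 256.9]
tcp_rot: [3.142, -0.699, -0.018]
ft_force: [-4.0, 1.9, 8.4]
opening: 0.002
grip_force: 4.6
```

```bash
python3 p.py
```

```text
t 15.0 pos [ 385.4 -229.8  256.9] rpy [180. -40.  -1.] F [-4.   1.9  8.4] op 0.2 grip 4.6 q [-0.91  0.24  2.29  1.36  0.54 -0.51]
shift tool [  0.4   0.1 -48. ]
turn tool [ 0. -0. -0.]
```

Call:
jog_arm --pt "0 0 0 0 0 1 0" --pt "0 0 0 0 0 1 0" --pt "0 0 0 0 0 0 0"

```text
t: 15.38
eef_pos: [386.2, -229.8, 255.9]
tcp_rot: [3.14, -0.699, -0.018]
ft_force: [-15.7, 2.8, 19.8]
opening: 0.004
grip_force: 13.3
```

Call:
jog_arm --pt "0 0 0 0 0 1 0" --pt "0 0 0 0 0 0 0"

```text
t: 15.62
eef_pos: [386.3, -229.7, 255.7]
tcp_rot: [3.139, -0.7, -0.017]
ft_force: [-32.3, 3.5, 36.6]
opening: 0.007
grip_force: 24.4
```

```bash
python3 p.py
```

```text
t 15.62 pos [ 386.3 -229.7  255.7] rpy [179.8 -40.1  -1. ] F [-32.3   3.5  36.6] op 0.7 grip 24.4 q [-0.91  0.24  2.29  1.37  0.53 -0.52]
shift tool [  0.4   0.3 -49.5]
turn tool [ 0.1 -0.1  0. ]
```

Call:
jog_arm --pt "0 0 0 0 0 -1 0" --pt "0 0 0 0 0 0 0" --pt "0 0 0 0 0 0 0" --pt "0 0 0 0 0 0 0" --pt "0 0 0 0 0 0 0" --pt "0 0 0 0 0 0 0" --pt "0 0 0 0 0 0 0"

```text
t: 16.5
eef_pos: [386.2, -229.8, 255.9]
tcp_rot: [3.14, -0.699, -0.018]
ft_force: [-16.7, 2.8, 20.5]
opening: 0.003
grip_force: 13.3
```

```bash
python3 p.py;  python3 - <<'E'
from h import *
c=shot("scene");np.savez("in.npz",**c);P=cloud(c)
ims=[]
for ctr in ([430,-231,205],[540,-232,100]):
    u,v=map(int,w2pix(c,np.array(ctr)));a=c["color"][v-35:v+35,u-35:u+35,::-1];ims.append(cv2.resize(a,(400,400),interpolation=cv2.INTER_CUBIC))
cv2.imwrite("pics/in.png",np.clip(np.hstack(ims)*1.5,0,255).astype(np.uint8))
E
```

```text
t 16.5 pos [ 386.2 -229.8  255.9] rpy [179.9 -40.1  -1. ] F [-16.7   2.8  20.5] op 0.3 grip 13.3 q [-0.91  0.24  2.29  1.36  0.54 -0.52]
shift tool [  0.4   0.2 -49.2]
turn tool [ 0.1 -0.  -0. ]
```

View pics/in.png

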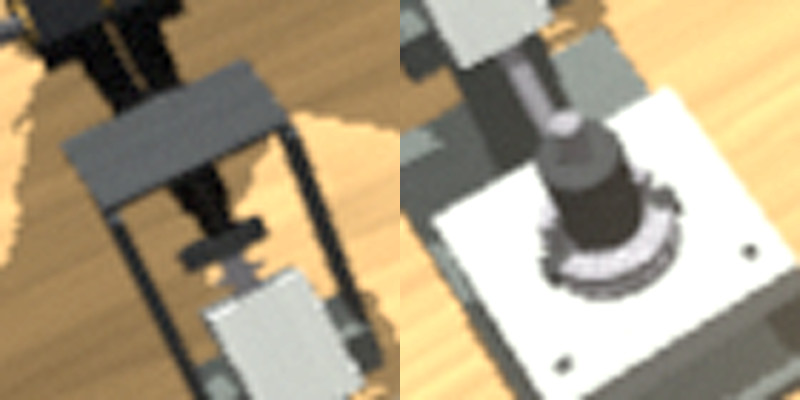

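The cap (about (225,240)) is against its stop and the holder is seated with both keys in its slots. Held over 0.8 s; backing out along the axis now.

Call:
jog_arm --pt "0 0 0 0 0 -6 0" --pt "0 0 0 0 0 -8 0" --pt "0 0 0 0 0 -10 0" --pt "0 0 0 0 0 -15 0" --pt "0 0 0 0 0 -25 0" --pt "0 0 0 0 0 -30 0" --pt "0 0 0 0 0 -20 0" --pt "0 0 0 0 0 0 0" --pt "0 0 0 0 0 0 0"

```text
t: 17.68
eef_pos: [313.4, -228.6, 342.2]
tcp_rot: [-3.141, -0.698, -0.019]
ft_force: [-0.1, -0.6, -0.5]
opening: 0.001
grip_force: 0.0
```

```bash
python3 p.py;  python3 - <<'E'
from h import *
c=shot("scene");P=cloud(c)
m=(abs(P[...,0]-540)<30)&(abs(P[...,1]+232)<30)&(P[...,2]>125)&(P[...,2]<148);print("nut z",np.median(P[m],0).round(1))
ims=[]
for ctr in ([430,-231,205],[540,-232,100]):
    u,v=map(int,w2pix(c,np.array(ctr)));a=c["color"][v-35:v+35,u-35:u+35,::-1];ims.append(cv2.resize(a,(400,400),interpolation=cv2.INTER_CUBIC))
cv2.imwrite("pics/out.png",np.clip(np.hstack(ims)*1.5,0,255).astype(np.uint8))
E
```

```text
t 17.68 pos [ 313.4 -228.6  342.2] rpy [-180.   -40.    -1.1] F [-0.1 -0.6 -0.5] op 0.1 grip 0.0 q [-1.1  -0.01  2.26  0.95  0.77 -0.18]
shift tool [ 0.7  0.1 63.6]
turn tool [ 0.   0.  -0.1]
nut z [ 545.3 -236.2  136.2]
```

View pics/out.png

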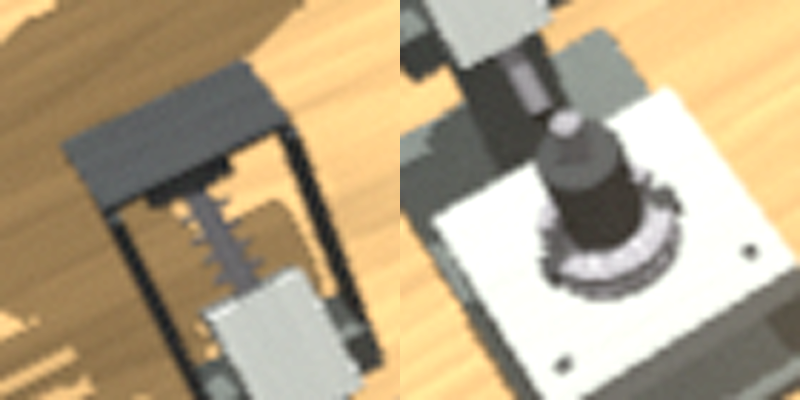

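The plunger is back out, with the cap under the hood at about (190,180). The holder is unchanged and the robot is clear.

```bash
python3 -c "
from cell import env
print(env.job_done())"
```

```text
the job is handed in; nothing more can be done
None
```

The end-mill holder is seated on the stand's keys, and the plunger was pushed to its stop, held for over 0.8 s and sprang back out; I handed the job in at about 17.7 s, but no verdict came back, and the fingertip push briefly peaked at about 49 N.

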